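# Press the glued lid onto a sensor housing with the pedal press

## Task

The lid of the dark sensor housing has just been glued and still stands proud: set the housing gently into the white nest of the small bench press and push the orange plate of its slide until the nest is fully home under the ram. Then press the yellow pedal down to its stop, hold it there for two seconds so that the press, not the gripper, seats the lid, and let the pedal come back up. Leave the housing in the nest under the ram, and do not disturb the bottles and the screwdriver.

Things in the scene. Friction and masses are not known exactly. Their poses are not given: they have to be found in the camera images.
- housing: Loose dark grey sensor housing, 64 (its x) by 44 (its y) by 32 mm high, 0.18 kg, orange lid on top; a 12 mm brass connector sticks 10 mm out of its -x end, 21 mm up. Origin: centre of its underside, z up. It starts upright on the bench, left or right of the press, the pedal on the other side. Grip it across the 44 mm, below the lid. It fits the nest either way round.
- lid (a joint): Travel of the orange lid (60 by 40 by 5 mm) down into the housing: 0 = standing 5 mm proud (lid top 42 mm above the housing's underside), 0.005 m = seated (top at 37 mm). It is stiff (3 N) and stays where it is pushed.
- press: Fixed portal bench press, z up; origin on the bench under the ram axis. Its slide runs along its own +x, away from the robot. Base plate 160 mm wide, x = -200 to +50 mm, 15 mm thick; two steel posts, 20 mm thick, at x = 0, y = +-64 mm; blue top plate 66 (x) by 156 (y) mm, 160 to 180 mm up, on it a 50 mm square air cylinder up to 270 mm.
- nest (a point): Centre of the nest's floor, 35 mm above the bench, on the slide; axes parallel to the press. White frame, 86 by 66 mm outside, with a pocket 70 (x) by 50 mm (y), 10 mm deep, 3 mm chamfer: the housing goes in with its long side along x and 3 mm of play each side. With the slide home it lies on the ram axis.
- push_plate (a point): Middle of the front (robot-side, -x) face of the slide's upright orange push plate: 84 mm wide, 8 mm thick, from 25 to 80 mm above the bench, this point 65 mm above it. It is 120 mm from the nest's centre towards the robot and moves with the slide; axes parallel to the press.
- shuttle (a joint): Travel of the press's slide, in m: 0 = pulled out towards the robot (nest centre 120 mm before the ram axis), 0.120 = home against its end stop with the nest under the ram. Starts at 0 to 0.02. It moves with about 2 N and stays where it is left.
- pedal_pad (a point): Where to press: middle of the black rubber tread on top of the yellow pedal, 100 mm from the hinge, 25 mm from the free front edge, the tread 80 mm wide (y). About 67 mm above the bench at rest; going down it sinks about 25 mm and shifts 5 mm towards the robot. Axes at rest are those of the pedal's base: x from the free edge to the hinge.
- pedal (a joint): Pedal angle in rad: 0 = up (tread sloping up towards the robot at 0.26), 0.26 = down on its stop (tread level). A spring returns it. At the pad it takes about 5 N to start and, with a part in the press, about 17 N to reach the stop.
- pedal_base: Fixed base of the foot valve, 200 (x) by 110 (y) mm, 12 mm thick; origin under its centre, z up; the hinge is at x = +50 mm, 35 mm up, the pedal reaches from it to x = -75 mm, towards the robot; behind the hinge the valve block is 52 mm high. It stands left or right of the press.
- glue_bottle: Black bottle, 52 mm across, 115 mm high, standing loose; origin at the centre of its underside. Bystander.
- solvent_bottle: White bottle with red cap, 56 mm across, 130 mm high, standing loose; origin at the centre of its underside. Bystander.
- screwdriver: Screwdriver with red handle, lying loose on the far left; bystander.
- ram_axis (a point): Centre of the underside of the ram's black pad (34 mm across) at rest, 96.5 mm above the bench; the point does not move with the ram. The ram goes down 26 mm in proportion to the pedal's angle, and its pad is sprung; it seats the lid only at the end of the pedal's stroke.

How it is judged:
By the outcome, as a careful person would: the job done as asked, in the order asked, and still so for the second after the job is handed in, with the robot touching nothing.
It also fails if it takes over 67 s, if anything falls off the work surface, if the arm or the gripper's body presses on something with over 40 N, if the wrist force passes 120 N, or if a joint passes its speed limit or range.

## Robot

A 6-joint arm with a two-finger parallel gripper is mounted at the origin on the work surface. World frame = base frame: x ahead of the robot, y to its left, z up, the work surface at z = 0. Lengths are in mm, angles in rad, forces in N, time in s.
With the tool pointing down it reaches from about 300 to 950 mm from the base axis. Payload 3.1 kg.
Tool frame: the origin (TCP) lies on the front face of the gripper's body, between the roots of the fingers; the fingertips stand 73 mm ahead of it and the grasp point (between the pads) lies 54 mm ahead of it (arm.tcp_to_grasp is the distance from the TCP to the grasp point, in mm); z points along the fingers, y is the line along which they close (so a half turn about z gives the same grasp; the last joint's range is limited). The gripper opens to 85 mm and grips with 20 to 120 N. Pads are 22 mm wide; open, the fingers measure 114 mm over their backs; the gripper's body (76 mm by 85 mm) begins 54 mm behind the grasp point. The pads swing forward as they close: fully open they stand 13 mm farther back than shut.
Start: joints at [-1.416, 0.308, 1.634, -0, 1.2, -0.07], TCP at [139.292, -609.287, 303.872] pointing down, gripper open.
Joint ranges: [-3.06, 3.06], [-0.79, 1.96], [0.05, 2.63], [-1.19, 4.34], [0.05, 2.64], [-2.94, 2.94]. Speed limits (rad/s): [2.79, 2.79, 3.14, 3.14, 3.14, 3.14].

## Interface

Orientations are given as a rotation vector (axis times angle).
In Python, from rig import arm gives the robot as it stands.
- The arm moves only by the shell command python3 drive.py [OPENING] [FORCE], which reads ROWS from standard input. ROWS is a JSON list of rows, 1 to 12 of them, each an object with the fields tx, ty, tz (the shift in cm), spin (a turn about the tool's z in units of 0.25 rad); a field left out counts as zero; each row is the pose to reach, as a shift and turn from the pose commanded when the command began, along the tool's axes at that moment; what a row does not reach only later rows make up. A row lasts 1/10 s, in which the tool goes at most 50 mm and 0.15 rad, less where a joint would pass 70% of its speed; a pose out of reach is approached as far as the arm can. OPENING is the finger opening in mm, set as the command begins (- or left out keeps the last). The fingers move at their own pace and stop on an object; FORCE is the grip in N (left out, the last holds). Time passes only in rows, so rows that do not move let the fingers close. It prints the time, the measured TCP pose, the force, the opening and the grip force at its end. Input that does not fit is refused with a message, and nothing moves.
- arm.get_state(): the state, without advancing time (a new reading comes with each control period).
- arm.camera(name): name is "side" or "top"; returns (picture, depth): 480x640x3 uint8, red, green, blue; 480x640 float32, mm along the optical axis (not along the pixel's ray), 0 where there is no reading.
- arm.calibration(name): a dict with "vfov" (degrees; the focal length in pixels is half the picture's height over the tangent of half this angle, whatever the lens; pixels are square), "cx", "cy" (the principal point, pixels), "cam_to_world" (4x4, takes a point from camera to world coordinates). Camera axes: x right, y up, looking along -z (the intrinsics and any distortion apply to the point x, -y, -z); pixel columns grow to the right and rows downward; lengths in mm; the calibration is good to about 2 mm. A picture is of the moment at which its call begins. calibration takes no time and is no camera call.
- arm.hand_in(): hands the job in; it is judged then, once.
The state is a dict: "t": time; "qpos": joint angles; "qd": joint speeds; "joint_efforts": joint torques, N m; "eef_pos": TCP position; "ee_rot": TCP orientation; "ft_force": force on the tool from outside, world axes, zero at the start; "torque": the same for the moment, N m; "finger_gap": finger opening in mm; "finger_force": force on a finger pad.
Only numpy, scipy, OpenCV 4.12 (cv2) and the standard library are available. Lean on these libraries where they do the work, as an engineer would, in place of code of your own. Each camera call takes 0.05 s, during which the arm holds its last target. There are 200 camera calls.

## Working session

There is one attempt and no reset: what is moved stays moved. The work goes in short steps, Python scripts to look and compute and a shell command to move; the robot and the scene stay as the last step left them, time stands still between calls to the robot, and variables do not carry over. Pictures are saved under pics/ and viewed, at most 11 in all, crops included, and the job is handed in when it is done.

```bash
ls; mkdir -p pics; cat > h.py <<'E'
import numpy as np, cv2
from rig import arm
def K(n):
    c=arm.calibration(n); f=240/np.tan(np.radians(c["vfov"])/2); return f,c["cx"],c["cy"],np.array(c["cam_to_world"]),c
def cloud(n,depth):
    f,cx,cy,T,_=K(n); v,u=np.mgrid[0:480,0:640]
    P=np.stack([(u-cx)/f*depth,-(v-cy)/f*depth,-depth,np.ones_like(depth)],-1)@T.T
    return P[...,:3]
def ray(n,uv,z):
    f,cx,cy,T,_=K(n); uv=np.atleast_2d(uv).astype(float)
    d=np.stack([(uv[:,0]-cx)/f,-(uv[:,1]-cy)/f,-np.ones(len(uv))],-1)@T[:3,:3].T
    o=T[:3,3]; return o+d*((z-o[2])/d[:,2])[:,None]
E
python3 - <<'E'
from h import *
for n in("side","top"):
    p,d=arm.camera(n); cv2.imwrite(f"pics/{n}0.png",p[...,::-1]); np.savez(f"pics/{n}0.npz",p=p,d=d)
    c=K(n); print(n,c[0],c[4])
print(arm.get_state())
E
```

```text
drive.py
pics
rig.py
side 457.1742108900459 {'vfov': 55.39571114651342, 'cx': 319.9758447966372, 'cy': 234.09317002910464, 'cam_to_world': array([[ 9.81929851e-01,  1.34193201e-01, -1.33438949e-01,
         4.49829234e+02],
       [-1.87800580e-01,  6.04008733e-01, -7.74534953e-01,
        -8.80937428e+02],
       [-2.33390336e-02,  7.85598902e-01,  6.18295766e-01,
         7.70315978e+02],
       [ 0.00000000e+00,  0.00000000e+00,  0.00000000e+00,
         1.00000000e+00]])}
top 610.3986400825129 {'vfov': 42.928082335354986, 'cx': 326.5344101783524, 'cy': 247.72382259319508, 'cam_to_world': array([[-8.83300075e-03,  9.85305588e-01, -1.70572203e-01,
         3.15982517e+02],
       [-9.99813576e-01, -1.16311256e-02, -1.54120013e-02,
        -1.08088883e+01],
       [-1.71694777e-02,  1.70404270e-01,  9.85224641e-01,
         1.68812005e+03],
       [ 0.00000000e+00,  0.00000000e+00,  0.00000000e+00,
         1.00000000e+00]])}
{'t': 0.1, 'qpos': array([-1.41569549e+00,  3.08964657e-01,  1.63504747e+00,  3.68864166e-06,
        1.19972521e+00, -6.97299774e-02]), 'qd': array([-0.00071168, -0.00135069, -0.00183263,  0.00072162, -0.00027837,
       -0.00010932]), 'joint_efforts': array([-1.64162057e-04, -4.16406441e+01, -2.77645397e+01, -9.42692145e-05,
        4.01539830e-03, -2.46257436e-06]), 'eef_pos': array([ 139.20223287, -608.6909106 ,  302.73828237]), 'ee_rot': array([-3.11963393e+00, -3.52177568e-01,  1.38270514e-04]), 'ft_force': array([-0.16670044, -0.28425846,  0.15397757]), 'torque': array([ 0.01455732, -0.03814674, -0.03754565]), 'finger_force': 0.0, 'finger_gap': 85.67289326812389}
```

View pics/top0.png

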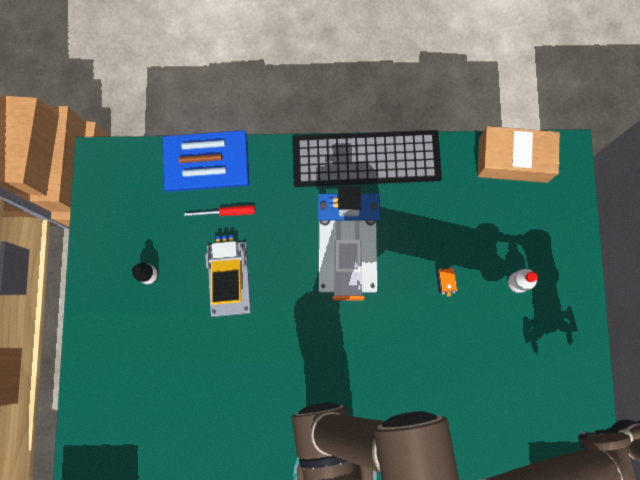

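View pics/side0.png

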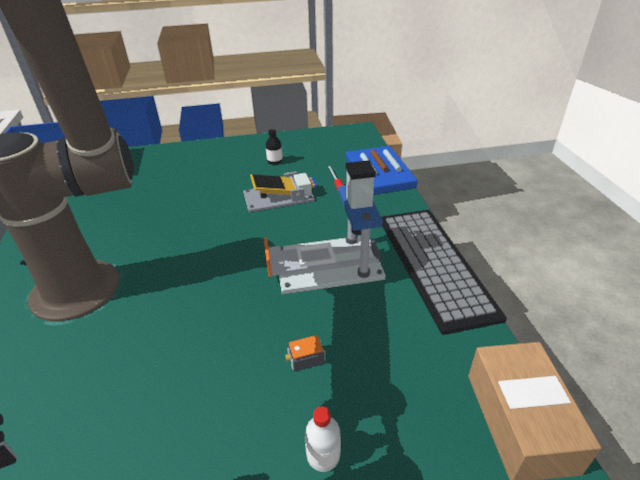

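The top view shows the housing at (448,281), the press slide at (348,255) with its push plate at (349,298), the pedal tread at (227,288), and the bottles at (145,272) and (525,281). The side view shows the housing at (306,352), the push plate at (268,258) and the tread at (270,185).

```bash
cat > m.py <<'E'
from h import *
import sys
def load(n,k): z=np.load(f"pics/{n}{k}.npz"); return z["p"],z["d"]
def mask(p,lo,hi,box):
    hsv=cv2.cvtColor(p,cv2.COLOR_RGB2HSV); m=cv2.inRange(hsv,lo,hi); o=np.zeros_like(m); x0,y0,x1,y1=box; o[y0:y1,x0:x1]=m[y0:y1,x0:x1]; return o
E
python3 - <<'E'
from m import *
OR=((4,130,80),(18,255,255)); YE=((18,130,80),(32,255,255))
def rep(name,n,box,c):
    p,d=load(n,0); m=mask(p,*c,box); C=cloud(n,d); P=C[(m>0)&(d>0)]
    cs=cv2.findContours(m,cv2.RETR_EXTERNAL,cv2.CHAIN_APPROX_NONE)[0]; r=cv2.minAreaRect(max(cs,key=cv2.contourArea))
    print(name,n,len(P),"med",np.median(P,0).round(1),"p2",np.percentile(P,2,0).round(),"p98",np.percentile(P,98,0).round(),"rect",np.round(cv2.boxPoints(r),1).tolist())
    return P,m
for n,b in(("top",(430,260,470,305)),("side",(280,330,335,375))): rep("lid",n,b,OR)
for n,b in(("top",(325,285,375,305)),("side",(258,232,280,282))): rep("plate",n,b,OR)
for n,b in(("top",(200,250,250,310)),("side",(245,165,315,200))): rep("pedal",n,b,YE)
# sanity: table height
for n in("top","side"):
    p,d=load(n,0); C=cloud(n,d); print(n,"table z",np.median(C[310:330,200:240,2] if n=="top" else C[300:320,200:240,2]))
big=[]
p,_=load("top",0); big.append(cv2.resize(p[190:320,190:330],None,fx=4,fy=4,interpolation=2)); 
big=cv2.resize(p[185:320,190:390],None,fx=4,fy=4,interpolation=2); cv2.imwrite("pics/a.png",big[...,::-1])
p,_=load("side",0); cv2.imwrite("pics/b.png",cv2.resize(p[165:375,235:395],None,fx=2.8,fy=2.8,interpolation=2)[...,::-1])
E
```

```text
lid top 333 med [ 510.5 -310.2   41.2] p2 [ 480. -333.   25.] p98 [ 538. -291.   49.] rect [[437.8999938964844, 269.70001220703125], [453.0, 267.20001220703125], [456.8999938964844, 290.70001220703125], [441.8999938964844, 293.20001220703125]]
lid side 511 med [ 512.9 -314.2   42.2] p2 [ 483. -334.    2.] p98 [ 541. -286.   45.] rect [[288.20001220703125, 341.8999938964844], [318.29998779296875, 334.0], [322.79998779296875, 351.20001220703125], [292.70001220703125, 359.1000061035156]]
plate top 124 med [460.7 -41.2  78.1] p2 [459. -81.  44.] p98 [465.  -2.  86.] rect [[333.0, 296.0], [363.0, 296.0], [363.0, 299.0], [333.0, 299.0]]
plate side 131 med [464.5 -69.3  78.6] p2 [460. -85.   2.] p98 [470.  73.  82.] rect [[263.1000061035156, 238.10000610351562], [266.70001220703125, 237.6999969482422], [271.5, 275.79998779296875], [267.8999938964844, 276.29998779296875]]
pedal top 556 med [544.2 287.9  47.9] p2 [451. 247.  32.] p98 [570. 330.  74.] rect [[211.0, 304.0], [211.0, 259.0], [240.0, 259.0], [240.0, 304.0]]
pedal side 341 med [533.2 256.4  47.9] p2 [454. 245.  38.] p98 [586. 327.  73.] rect [[249.0, 192.1999969482422], [250.0, 174.89999389648438], [294.6000061035156, 177.39999389648438], [293.6000061035156, 194.60000610351562]]
top table z 1.025780668078255
side table z 0.40140405156967063
```

View pics/a.png

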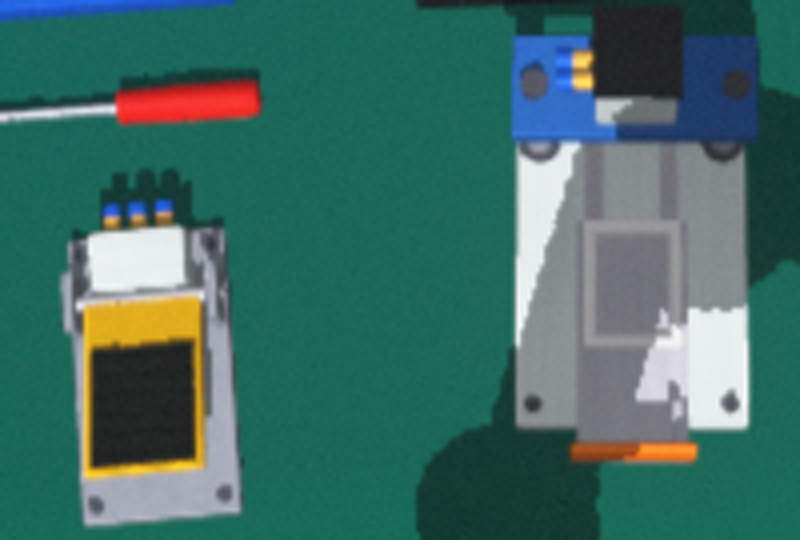

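View pics/b.png

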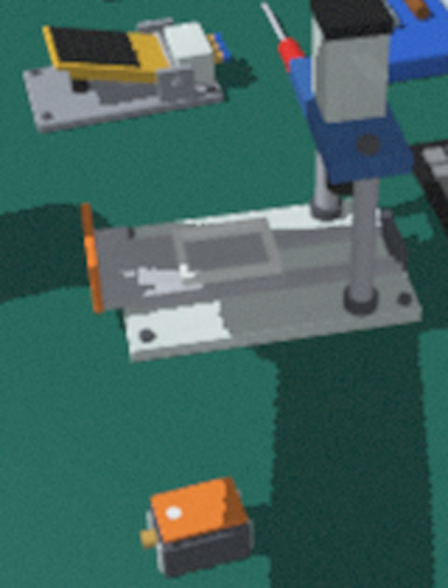

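Crop a (4x, offset 190,185) shows the nest frame corners at about (583,222)–(687,346), the base plate's front corners at (515,429) and (749,427), and the tread corners at (91,348), (194,339), (199,457) and (91,468). Crop b shows the housing upright with its connector to the left, towards the robot.

```bash
python3 - <<'E'
from m import *
f=lambda n,pts,z: ray(n,(np.array(pts,float)-(1.5 if n=="top" else .9))/(4 if n=="top" else 2.8)+((190,185) if n=="top" else (235,165)),z).round(1)
ang=lambda a,b: np.arctan2(*(b-a)[[1,0]]).round(4)
B=f("top",[(515,429),(749,427),(515,345),(748,150)],15); print("base T",B.tolist(),"y-axis ang",ang(B[1],B[0])-1.5708,)
e=f("top",[(515,160),(515,420)],15);e2=f("top",[(748,160),(749,420)],15);print("edges x-ang",ang(e[1],e[0]),ang(e2[1],e2[0]))
t=f("top",[(513,37),(757,37),(757,140),(513,140)],180); print("topplate",t[:,:2].tolist())
n=f("top",[(583,222),(687,222),(685,346),(583,346)],45);print("nest out",n.tolist(),n.mean(0))
n=f("top",[(596,233),(677,233),(677,335),(596,335)],40);print("nest in z40",n.mean(0), np.ptp(n,0))
n=f("side",[(174,235),(268,220),(281,271),(183,287)],45);print("nest out S",n.tolist(),n.mean(0),"xang",ang(n[0],n[1]),ang(n[3],n[2]))
B=f("side",[(129,355),(420,313)],15);print("base S near edge",B.tolist(),ang(*B))
pp=ray("top",[(333,296),(363,296),(333,299),(363,299)],80);print("plate top",pp.round(1).tolist())
ped=f("top",[(91,348),(194,339),(199,457),(91,468)],67);print("tread T@67",ped.tolist(),ped.mean(0))
ped=f("side",[(50,27),(45,65),(141,66),(130,30)],67);print("tread S@67",ped.tolist(),ped.mean(0))
pb=f("top",[(85,525),(241,511)],12);print("pedal base front",pb.tolist(),ang(pb[1],pb[0])-1.5708)
for nm,b in(("top",(430,255,470,305)),("side",(280,330,335,375))):
    p,d=load(nm,0);m=mask(p,(4,130,60),(18,255,255),b);C=cloud(nm,d)
    # lid by ray on plane z=42, using eroded-independent contour
    vs=np.argwhere((m>0)&(C[...,2]>37)&(C[...,2]<60))[:,::-1]
    W=ray(nm,vs,42)[:,:2]; r=cv2.minAreaRect(W.astype(np.float32)); ev=np.linalg.eigh(np.cov(W.T))[1][:,1]
    print("lid",nm,len(W),W.mean(0).round(1),r,np.degrees(np.arctan2(ev[1],ev[0])))
# dark tread mask
p,d=load("top",0);C=cloud("top",d)
g=cv2.inRange(p,(0,0,0),(45,45,45));q=np.zeros_like(g);q[268:304,211:242]=g[268:304,211:242]
P=C[(q>0)&(d>0)&(C[...,2]>35)];A=np.c_[P[:,:2],np.ones(len(P))];print("tread cloud",len(P),P.mean(0),np.linalg.lstsq(A,P[:,2],rcond=None)[0])
p2=np.argwhere(q>0)[:,::-1];W=ray("top",p2,67)[:,:2];print(cv2.minAreaRect(W.astype(np.float32)),W.mean(0))
E
```

```text
base T [[482.8, 38.9, 15.0], [482.5, -121.7, 15.0], [541.0, 38.5, 15.0], [676.7, -125.5, 15.0]] y-axis ang -0.0019000000000000128
edges x-ang -0.0066 -0.0192
topplate [[716.5, 33.6], [714.5, -121.5], [647.5, -120.0], [649.4, 34.0]]
nest out [[621.3, -9.5, 45.0], [620.4, -80.6, 45.0], [535.0, -77.7, 45.0], [535.7, -8.5, 45.0]] [578.1   -44.075  45.   ]
nest in z40 [578.825 -45.55   40.   ] [71.2 56.3  0. ]
nest out S [[539.6, -16.9, 45.0], [624.9, -14.3, 45.0], [621.6, -83.7, 45.0], [536.9, -85.8, 45.0]] [580.75  -50.175  45.   ] xang 0.0305 0.0248
base S near edge [[484.0, -125.7, 15.0], [732.6, -128.3, 15.0]] -0.0105
plate top [[465.0, -1.6, 80.0], [464.2, -80.6, 80.0], [457.1, -1.5, 80.0], [456.3, -80.5, 80.0]]
tread T@67 [[535.1, 321.8, 67.0], [540.4, 252.6, 67.0], [461.1, 248.0, 67.0], [454.5, 319.9, 67.0]] [497.775 285.575  67.   ]
tread S@67 [[458.3, 329.2, 67.0], [447.6, 254.1, 67.0], [543.8, 230.1, 67.0], [541.5, 303.5, 67.0]] [497.8   279.225  67.   ]
pedal base front [[420.2, 334.4, 12.0], [428.7, 227.3, 12.0]] 0.07919999999999994
lid top 276 [ 510.9 -311.3] ((510.1781005859375, -311.3210144042969), (59.54167556762695, 39.78150177001953), 5.769506931304932) -171.51183308078282
lid side 498 [ 512.2 -313.8] ((511.6813659667969, -313.6383972167969), (59.3599853515625, 41.888126373291016), 5.709830284118652) -174.43006082992713
tread cloud 652 [497.38556307 286.74990839  63.05239922] [-2.68455520e-01 -1.69035503e-02  2.01425391e+02]
((497.35809326171875, 285.6581726074219), (76.39599609375, 61.8178825378418), 1.299404501914978) [496.88451915 286.00252794]
```

```bash
cat >> h.py <<'E'
from scipy.spatial.transform import Rotation as Rn
def delta(x,y,z,yaw):
    """tool-frame shift & turn taking measured TCP to world x,y,z with tool-x heading yaw (tool down)"""
    s=arm.get_state(); R=Rn.from_rotvec(s["ee_rot"]).as_matrix()
    cur=np.arctan2(R[1,0],R[0,0]); dt=-(yaw-cur)
    print("pos",s["eef_pos"].round(1),"t",s["t"],"yaw %.3f"%cur,"z-axis",R[:,2].round(3)," -> shift",(R.T@(np.array([x,y,z])-s["eef_pos"])).round(1),"turn %.3f"%dt)
E
python3 -c "
from h import *
print(arm.tcp_to_grasp)
delta(511,-312.4,160,.10);delta(511,-312.4,83,.10)"
```

```text
53.900000000000006
pos [ 139.2 -608.7  302.7] t 0.1 yaw 0.225 z-axis [-0.     0.002 -1.   ]  -> shift [ 428.5 -205.6  143.2] turn 0.125
pos [ 139.2 -608.7  302.7] t 0.1 yaw 0.225 z-axis [-0.     0.002 -1.   ]  -> shift [ 428.5 -205.5  220.2] turn 0.125
```
Rows: each reach with max 50mm/row. Distance ~475 → 10+ rows. Do 12 rows. Wait, hand in under 67 s; plenty.

The manual's scale: shifts go in cm and turns go in units of 0.25 rad. Converting my numbers, 10 mm is 1, 428.5 mm is 42.85, 0.125 rad is 0.5.

```bash
echo '[{"tx":4, "ty":-1.9}, {"tx":8, "ty":-3.8, "spin":0.2}, {"tx":12, "ty":-5.8, "tz":1, "spin":0.4}, {"tx":16, "ty":-7.7, "tz":2, "spin":0.5}, {"tx":20, "ty":-9.6, "tz":4, "spin":0.5}, {"tx":24, "ty":-11.5, "tz":6, "spin":0.5}, {"tx":28, "ty":-13.4, "tz":8, "spin":0.5}, {"tx":32, "ty":-15.4, "tz":10, "spin":0.5}, {"tx":36, "ty":-17.3, "tz":12, "spin":0.5}, {"tx":39.5, "ty":-19, "tz":13.5, "spin":0.5}, {"tx":42.85, "ty":-20.56, "tz":14.3, "spin":0.5}, {"tx":42.85, "ty":-20.56, "tz":14.3, "spin":0.5}]' | python3 drive.py 85; python3 -c "
from h import *
delta(511,-312.4,83,.10)
for n in('top','side'):
    p,d=arm.camera(n); np.savez(f'pics/{n}1.npz',p=p,d=d); cv2.imwrite(f'pics/{n}1.png',p[...,::-1])"
```

```text
t: 1.3
eef_pos: [513.2, -309.7, 158.8]
ee_rot: [-3.135, -0.164, 0.002]
ft_force: [-0.2, 0.1, 1.1]
finger_gap: 85.0
finger_force: 0.0
pos [ 513.2 -309.7  158.8] t 1.3 yaw 0.104 z-axis [-0.001  0.003 -1.   ]  -> shift [-2.4  2.7 75.8] turn 0.004
```

View pics/side1.png

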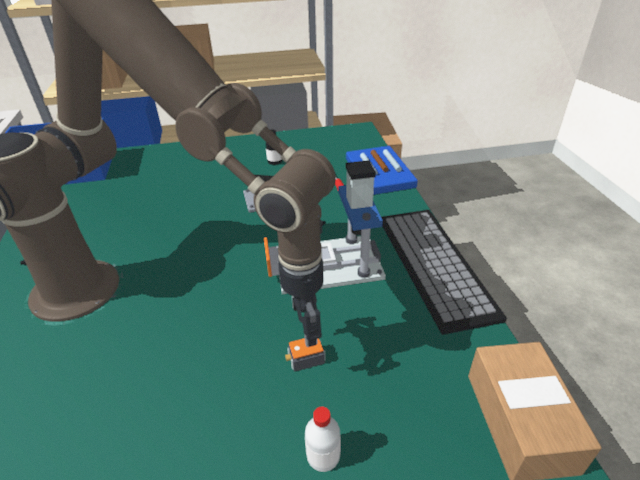

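The side view shows the open gripper directly above the housing at (306,350), with the press now sunlit.

Scaled: 45 mm is 4.5, -2 mm is -0.2.

```bash
echo '[{"tx":-0.1, "ty":0.15, "tz":2}, {"tx":-0.2, "ty":0.25, "tz":4.5}, {"tx":-0.2, "ty":0.27, "tz":6.5}, {"tx":-0.2, "ty":0.27, "tz":7.55}, {"tx":-0.2, "ty":0.27, "tz":7.55}, {"tx":-0.2, "ty":0.27, "tz":7.55}]' | python3 drive.py; python3 -c "
from h import *
delta(511,-312.4,83,.10)"
```

```text
t: 2.0
eef_pos: [509.4, -317.1, 86.0]
ee_rot: [3.137, 0.155, 0.001]
ft_force: [-0.7, 0.1, 0.5]
finger_gap: 84.7
finger_force: 0.0
pos [ 509.4 -317.1   86. ] t 2.0 yaw 0.099 z-axis [ 0.001 -0.001 -1.   ]  -> shift [ 2.1 -4.5  3. ] turn -0.001
```

```bash
echo '[{}, {}, {}]' | python3 drive.py; python3 -c "
from h import *
delta(511,-312.4,83,.10)"
```

```text
t: 2.3
eef_pos: [510.0, -316.6, 86.3]
ee_rot: [3.137, 0.157, 0.002]
ft_force: [0.6, -0.4, -0.4]
finger_gap: 85.2
finger_force: 0.0
pos [ 510.  -316.6   86.3] t 2.3 yaw 0.100 z-axis [ 0.001 -0.001 -1.   ]  -> shift [ 1.4 -4.1  3.3] turn -0.000
```

Scaled: -4 mm is -0.4, 3.3 mm is 0.33.

```bash
echo '[{"tx":0.12, "ty":-0.4, "tz":0.33}, {"tx":0.12, "ty":-0.4, "tz":0.33}, {"tx":0.12, "ty":-0.4, "tz":0.33}]' | python3 drive.py; echo '[{}, {}, {}, {}, {}, {}, {}, {}]' | python3 drive.py 38 40; python3 -c "
from h import *
delta(511,-312.4,183,-.01)"
```

```text
t: 2.6
eef_pos: [510.2, -311.7, 81.8]
ee_rot: [-3.137, -0.158, 0.001]
ft_force: [0.2, 0.1, 0.2]
finger_gap: 85.1
finger_force: 0.0
t: 3.4
eef_pos: [510.5, -312.3, 82.3]
ee_rot: [3.137, 0.157, 0.001]
ft_force: [0.8, -0.5, 1.6]
finger_gap: 43.6
finger_force: 43.4
pos [ 510.5 -312.3   82.3] t 3.4 yaw 0.100 z-axis [ 0.001 -0.    -1.   ]  -> shift [   0.6    0.2 -100.7] turn 0.110
```

```bash
echo '[{"tz":-1}, {"tz":-3.5}, {"tz":-6.5}, {"tz":-9}, {"tz":-10}]' | python3 drive.py; echo '[{"tx":0.5, "ty":-1.5}, {"tx":1.6, "ty":-4.5, "spin":0.12}, {"tx":3, "ty":-8.2, "spin":0.24}, {"tx":4.5, "ty":-12.2, "spin":0.36}, {"tx":6, "ty":-16.2, "spin":0.44}, {"tx":7.4, "ty":-20.2, "spin":0.44}, {"tx":8.5, "ty":-23.5, "spin":0.44}, {"tx":9.2, "ty":-25.4, "spin":0.44}, {"tx":9.4, "ty":-26.07, "spin":0.44}, {"tx":9.4, "ty":-26.07, "spin":0.44}, {"tx":9.4, "ty":-26.07, "spin":0.44}, {"tx":9.4, "ty":-26.07, "spin":0.44}]' | python3 drive.py; python3 - <<'E'
from m import *
delta(578,-43.5,130,-.01)
for n in('top','side'):
    p,d=arm.camera(n); np.savez(f'pics/{n}2.npz',p=p,d=d)
    if n=='top': a=cv2.resize(p[190:320,300:400],None,fx=4,fy=4,interpolation=2)
    else: b=cv2.resize(p[190:320,240:395],None,fx=4,fy=4,interpolation=2)
c=np.zeros((520,1020,3),np.uint8); c[:,:400]=a; c[:,400:]=b; cv2.imwrite('pics/c.png',cv2.resize(c,None,fx=.78,fy=.78,interpolation=3)[...,::-1])
E
```

```text
t: 3.9
eef_pos: [511.3, -312.9, 185.1]
ee_rot: [3.135, 0.157, 0.005]
ft_force: [0.1, 0.0, -1.7]
finger_gap: 43.6
finger_force: 43.2
t: 5.1
eef_pos: [577.3, -44.4, 181.6]
ee_rot: [3.141, -0.018, -0.001]
ft_force: [-0.8, -0.2, -2.1]
finger_gap: 43.3
finger_force: 43.2
pos [577.3 -44.4 181.6] t 5.1 yaw -0.012 z-axis [-0.001 -0.    -1.   ]  -> shift [ 0.7 -0.9 51.6] turn -0.002
```

View pics/c.png

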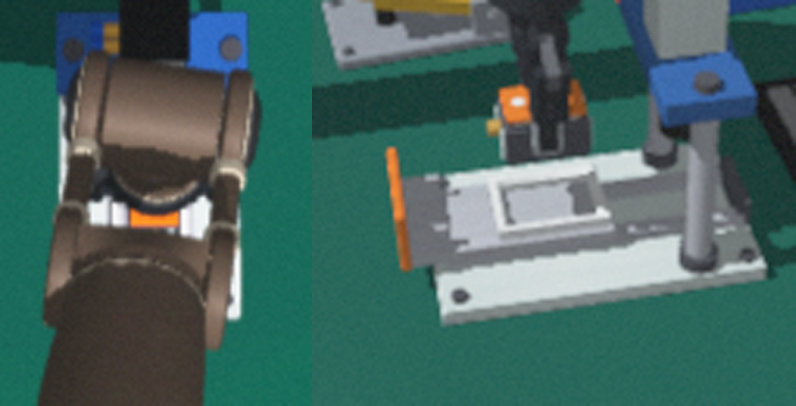

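The picture shows the housing held level above the nest. In the side half its lower edge runs from (503,158) to (590,153), and the nest frame's corners are (488,180), (592,163), (611,216) and (497,235). I'll zoom in for accuracy.

```bash
python3 - <<'E'
from m import *
p,d=load('side',2); cv2.imwrite('pics/d.png',cv2.resize(p[210:270,280:360],None,fx=9,fy=9,interpolation=2)[...,::-1])
E
```

```text
(no output)
```

View pics/d.png

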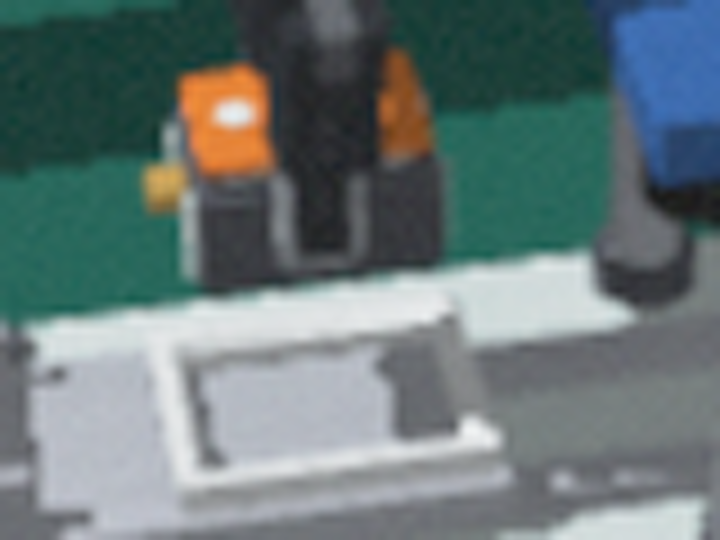

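The zoom (9x, offset 280,210) shows the housing's near lower corners at (203,288) and (438,262). The nest's outer rim corners are (150,335), (452,294), (503,443) and (185,490).

```bash
python3 - <<'E'
from m import *
g=lambda pts,z: ray('side',(np.array(pts,float)-4)/9+(280,210),z).round(1)
h=g([(203,288),(438,262)],99.3); print("housing near edge",h.tolist(),"centre est",h.mean(0)+[0,22,0]," measured tcp 577.3 -44.4")
n=g([(150,335),(452,294),(503,443),(185,490)],45); print(n.tolist(),n.mean(0))
i=g([(190,350),(440,322),(470,430),(205,468)],45); print(i.tolist(),i.mean(0))
E
```

```text
housing near edge [[548.7, -58.9, 99.3], [610.3, -61.6, 99.3]] centre est [579.5  -38.25  99.3 ]  measured tcp 577.3 -44.4
[[539.2, -9.6, 45.0], [624.2, -10.0, 45.0], [624.6, -74.4, 45.0], [538.8, -74.8, 45.0]] [581.7 -42.2  45. ]
[[549.0, -18.3, 45.0], [618.4, -21.3, 45.0], [617.1, -67.4, 45.0], [545.3, -67.3, 45.0]] [582.45  -43.575  45.   ]
```

Scaled: 50 mm is 5, 45 mm is 4.5.

```bash
echo '[{"tx":0.05, "tz":1}, {"tx":0.1, "tz":3}, {"tx":0.1, "tz":4.5}, {"tx":0.1, "tz":5}, {"tx":0.1, "tz":5}, {"tx":0.1, "tz":5}, {"tx":0.1, "tz":5}]' | python3 drive.py; python3 - <<'E'
from m import *
delta(578.5,-44.5,117.3,-.01)
p,d=load('top',2); m=mask(p,(4,130,60),(18,255,255),(325,220,375,275)); ys,xs=np.nonzero(m); print(ys.min(),ys.max(),xs.min(),xs.max())
for r in np.unique(ys):
    q=xs[ys==r]; w=ray('top',[(q.min()-.5,r),(q.max()+.5,r)],141); print(r,len(q),w.round(1).tolist())
p,d=arm.camera('side'); np.savez('pics/side3.npz',p=p,d=d); cv2.imwrite('pics/e.png',cv2.resize(p[210:270,280:360],None,fx=9,fy=9,interpolation=2)[...,::-1])
E
```

```text
t: 5.9
eef_pos: [579.6, -43.5, 132.9]
ee_rot: [3.141, -0.016, 0.003]
ft_force: [0.0, 0.2, -2.2]
finger_gap: 43.1
finger_force: 43.1
pos [579.6 -43.5 132.9] t 5.9 yaw -0.010 z-axis [ 0.002 -0.    -1.   ]  -> shift [-1.1  1.  15.6] turn -0.000
257 262 342 356
257 2 [[559.2, -24.8, 141.0], [559.2, -29.9, 141.0]]
258 9 [[556.6, -24.7, 141.0], [556.2, -63.2, 141.0]]
259 15 [[554.1, -24.7, 141.0], [553.6, -63.1, 141.0]]
260 15 [[551.5, -24.7, 141.0], [551.0, -63.1, 141.0]]
261 15 [[548.9, -24.6, 141.0], [548.4, -63.0, 141.0]]
262 13 [[546.3, -24.6, 141.0], [545.8, -63.0, 141.0]]
```

View pics/e.png

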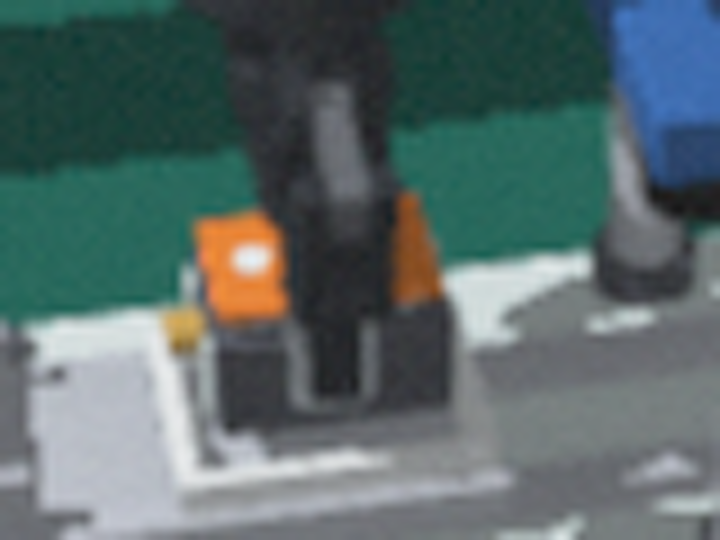

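The zoom shows the housing just above the nest. Its near lower corners are at about (218,435) and (450,405), and the rim's near outer corners stay at (185,490) and (503,443).

```bash
python3 - <<'E'
from m import *
g=lambda pts,z: ray('side',(np.array(pts,float)-4)/9+(280,210),z).round(1)
s=arm.get_state(); print(s['eef_pos'],s['ft_force'])
z=s['eef_pos'][2]-82.3
h=g([(218,435),(450,405)],z); print(z,h.tolist(),h.mean(0)+[0,22,0])
p,d=load('side',3)
# depth-based: housing near face (dark) and nest rim in side 2
C=cloud('side',d); 
for (u,v) in [(309,253),(325,250),(308,251),(326,248)]: print((u,v),C[v,u].round(1))
p,d=load('side',2);C=cloud('side',d)
R=C[230:268,290:340].reshape(-1,3); k=(abs(R[:,2]-45)<3)&(R[:,0]>536)&(R[:,0]<628)&(R[:,1]>-90)&(R[:,1]<0); print('rim cloud',k.sum(),np.percentile(R[k],[2,98],axis=0).round(1).tolist())
R=C[210:250,295:335].reshape(-1,3); k=(R[:,2]>103)&(R[:,2]<128)&(R[:,1]<-50)&(R[:,1]>-75); print('face y',np.median(R[k],0),k.sum())
E
```

```text
[579.5706111  -43.46983794 132.99209965] [-0.66809596  0.276986   -1.31011348]
50.69209964724881 [[550.0, -61.4, 50.7], [612.7, -62.7, 50.7]] [581.35 -40.05  50.7 ]
(309, 253) [562.6 -65.9  67.5]
(325, 250) [601.5 -64.2  68.3]
(308, 251) [560.7 -63.8  72.3]
(326, 248) [603.5 -66.9  76.4]
rim cloud 270 [[537.3, -78.0, 42.2], [621.9, -9.8, 47.4]]
face y [570.85995829 -66.51370472 115.00612721] 204
```

Scaled: 9 mm is 0.9, 0.3 mm is 0.03.

```bash
echo '[{"tx":0.03, "ty":0.09, "tz":0.2}, {"tx":0.03, "ty":0.09, "tz":0.4}, {"tx":0.03, "ty":0.09, "tz":0.6}, {"tx":0.03, "ty":0.09, "tz":0.8}, {"tx":0.03, "ty":0.09, "tz":0.9}, {"tx":0.03, "ty":0.09, "tz":0.9}]' | python3 drive.py
```

```text
t: 6.55
eef_pos: [578.9, -44.2, 122.7]
ee_rot: [-3.141, 0.016, 0.001]
ft_force: [-0.5, -0.3, -1.9]
finger_gap: 43.4
finger_force: 43.1
```

Scaled: 4 mm is 0.4, 3 mm is 0.3.

```bash
echo '[{"tz":0.1}, {"tz":0.2}, {"tz":0.3}, {"tz":0.4}, {"tz":0.4}]' | python3 drive.py
```

```text
t: 7.05
eef_pos: [579.0, -44.3, 118.9]
ee_rot: [-3.141, 0.016, 0.0]
ft_force: [-0.6, -0.3, -1.5]
finger_gap: 43.4
finger_force: 43.2
```

```bash
echo '[{"tz":0.04}, {"tz":0.08}, {"tz":0.12}, {"tz":0.12}]' | python3 drive.py
```

```text
t: 7.45
eef_pos: [579.0, -44.3, 117.8]
ee_rot: [-3.142, 0.016, 0.0]
ft_force: [-0.6, -0.2, -1.0]
finger_gap: 43.0
finger_force: 43.2
```

Scaled: 0.6 mm is 0.06, 0.3 mm is 0.03.

```bash
echo '[{"tz":0.03}, {"tz":0.06}, {"tz":0.06}]' | python3 drive.py; echo '[{}, {}, {}, {}, {}]' | python3 drive.py 70; echo '[{"tz":-1.5}, {"tz":-4.5}, {"tz":-8.5}, {"tx":-1.5, "tz":-12}, {"tx":-5, "tz":-13}, {"tx":-9.5, "tz":-13}, {"tx":-14, "tz":-13}, {"tx":-17, "tz":-13}, {"tx":-18.5, "tz":-13}, {"tx":-18.5, "tz":-13}]' | python3 drive.py;  echo '[{}, {}, {}]' | python3 drive.py 0 40; python3 - <<'E'
from m import *
delta(430,-42.2,122,-.01)
for n in('top','side'):
    p,d=arm.camera(n); np.savez(f'pics/{n}4.npz',p=p,d=d)
    if n=='top': a=cv2.resize(p[230:310,300:400],None,fx=5,fy=5,interpolation=2)
    else: b=cv2.resize(p[200:300,250:395],None,fx=5,fy=5,interpolation=2)
c=np.zeros((500,1225,3),np.uint8); c[:400,:500]=a; c[:,500:]=b; cv2.imwrite('pics/f.png',cv2.resize(c,None,fx=.65,fy=.65,interpolation=3)[...,::-1])
E
```

```text
t: 7.75
eef_pos: [579.1, -44.3, 117.3]
ee_rot: [-3.142, 0.016, -0.0]
ft_force: [0.5, 0.8, -1.6]
finger_gap: 43.0
finger_force: 43.2
t: 8.25
eef_pos: [579.2, -44.3, 117.4]
ee_rot: [3.142, -0.016, 0.0]
ft_force: [-1.5, 0.0, -0.1]
finger_gap: 70.2
finger_force: 0.0
t: 9.25
eef_pos: [392.2, -42.2, 247.8]
ee_rot: [3.141, -0.017, 0.0]
ft_force: [-0.6, -0.6, 1.2]
finger_gap: 70.0
finger_force: 0.0
t: 9.55
eef_pos: [395.3, -42.5, 247.7]
ee_rot: [3.141, -0.016, 0.001]
ft_force: [0.2, -0.6, 0.4]
finger_gap: 26.8
finger_force: 0.0
pos [395.3 -42.5 247.7] t 9.55 yaw -0.010 z-axis [ 0.001 -0.    -1.   ]  -> shift [ 34.6  -0.7 125.7] turn -0.000
```

View pics/f.png

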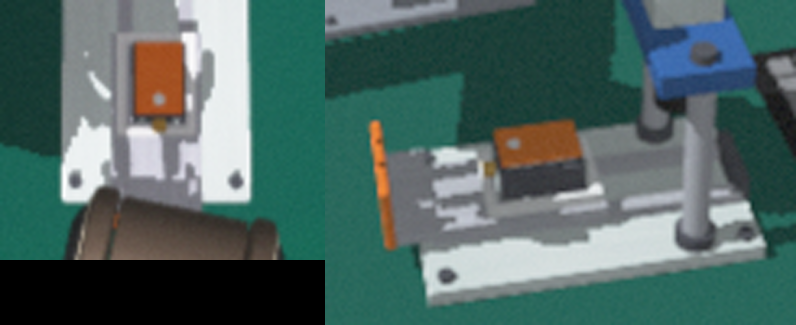

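The housing sits level in the nest in both views: top at (160,80) inside the frame, side at (540,160). Its lid is still proud and its connector points to the push plate.

```bash
python3 - <<'E'
from m import *
for n,b in(('top',(330,240,375,272)),('side',(340-60,230,372,255))):
    p,d=load(n,4); C=cloud(n,d); m=mask(p,(4,130,60),(18,255,255),b); P=C[(m>0)&(abs(C[...,2]-75)<12)&(C[...,0]>520)]
    A=np.c_[P[:,:2]-P[:,:2].mean(0),np.ones(len(P))]; print(n,len(P),P.mean(0).round(1),'tilt',np.linalg.lstsq(A,P[:,2],rcond=None)[0].round(3))
E
echo '[{"tx":0.5, "tz":2}, {"tx":1.5, "tz":6}, {"tx":2.5, "tz":10}, {"tx":2.5, "tz":12.2}, {"tx":2.5, "tz":12.6}, {"tx":2.5, "tz":12.6}, {"tx":2.5, "tz":12.6}]' | python3 drive.py 0; python3 -c "
from h import *
delta(446,-43,122,-.0105);delta(551,-43,122,-.0105)"
```

```text
top 300 [579.7 -43.9  76.6] tilt [-1.4000e-02 -3.9000e-02  7.6582e+01]
side 262 [581.1 -46.3  77. ] tilt [-8.0000e-03 -2.2000e-02  7.6989e+01]
t: 10.35
eef_pos: [420.1, -42.8, 122.3]
ee_rot: [3.141, -0.016, 0.003]
ft_force: [1.5, 0.0, -0.4]
finger_gap: -0.3
finger_force: 0.0
pos [420.1 -42.8 122.3] t 10.35 yaw -0.010 z-axis [ 0.002 -0.    -1.   ]  -> shift [25.9 -0.1  0.3] turn 0.000
pos [420.1 -42.8 122.3] t 10.35 yaw -0.010 z-axis [ 0.002 -0.    -1.   ]  -> shift [130.8  -1.2   0.5] turn 0.000
```

Scaled: 86 mm is 8.6, 80 mm is 8.

```bash
echo '[{"tx":1}, {"tx":1.8}, {"tx":2.3}, {"tx":2.8}, {"tx":3.4}, {"tx":4.1}, {"tx":4.9}, {"tx":5.7}, {"tx":6.5}, {"tx":7.3}, {"tx":8}, {"tx":8.6}]' | python3 drive.py; echo '[{"tx":0.7}, {"tx":1.4}, {"tx":2.1}, {"tx":2.7}, {"tx":3.2}, {"tx":3.6}, {"tx":3.6}]' | python3 drive.py
```

```text
t: 11.55
eef_pos: [505.6, -43.5, 121.1]
ee_rot: [-3.141, 0.016, 0.001]
ft_force: [-2.0, -0.9, -0.2]
finger_gap: -0.1
finger_force: 0.9
t: 12.25
eef_pos: [542.3, -44.0, 121.6]
ee_rot: [3.141, -0.016, 0.004]
ft_force: [-0.2, 0.1, 0.5]
finger_gap: -0.1
finger_force: 0.0
```

```bash
echo '[{"tx":0.2}, {"tx":0.4}, {"tx":0.6}, {"tx":0.7}, {"tx":0.7}]' | python3 drive.py;echo '[{"tx":0.1}, {"tx":0.2}, {"tx":0.3}, {"tx":0.3}]' | python3 drive.py
```

```text
t: 12.75
eef_pos: [548.5, -44.0, 121.4]
ee_rot: [3.141, -0.016, 0.001]
ft_force: [-1.8, -0.2, 0.2]
finger_gap: -0.1
finger_force: 0.3
t: 13.15
eef_pos: [551.3, -44.0, 121.2]
ee_rot: [-3.142, 0.016, -0.0]
ft_force: [-0.9, -0.7, 0.6]
finger_gap: 0.2
finger_force: 0.5
```

Scaled: 2 mm is 0.2, 1 mm is 0.1.

```bash
echo '[{"tx":0.1}, {"tx":0.2}, {"tx":0.2}]' | python3 drive.py;echo '[{"tx":0.1}, {"tx":0.2}, {"tx":0.2}]' | python3 drive.py
```

```text
t: 13.45
eef_pos: [553.2, -44.0, 121.2]
ee_rot: [-3.142, 0.016, -0.0]
ft_force: [-0.7, -0.8, 0.2]
finger_gap: 0.3
finger_force: 0.5
t: 13.75
eef_pos: [554.7, -44.0, 121.2]
ee_rot: [-3.141, 0.016, 0.002]
ft_force: [-3.8, -0.5, 2.1]
finger_gap: 0.1
finger_force: 1.5
```

Scaled: 1 mm is 0.1, 1.5 mm is 0.15.

```bash
echo '[{"tx":0.1}, {"tx":0.15}, {"tx":0.15}]' | python3 drive.py;echo '[{"tx":0.1}, {"tx":0.15}, {"tx":0.15}]' | python3 drive.py
```

```text
t: 14.05
eef_pos: [554.9, -44.0, 121.2]
ee_rot: [-3.141, 0.016, 0.007]
ft_force: [-6.4, -0.2, 5.7]
finger_gap: 0.2
finger_force: 3.4
t: 14.35
eef_pos: [555.1, -44.0, 120.9]
ee_rot: [-3.141, 0.015, 0.013]
ft_force: [-9.3, -1.2, 7.6]
finger_gap: -0.2
finger_force: 4.9
```

Scaled: -60 mm is -6, -40 mm is -4.

```bash
echo '[{"tx":-0.8}, {"tx":-2.5}, {"tx":-5, "tz":-0.5}, {"tx":-7, "tz":-3}, {"tx":-7.8, "tz":-6}, {"tx":-7.8, "ty":-1.5, "tz":-7}, {"tx":-7.8, "ty":-4, "tz":-7}, {"tx":-7.8, "ty":-4, "tz":-7}, {"tx":-7.8, "ty":-4, "tz":-7}]' | python3 drive.py; python3 - <<'E'
from m import *
delta(478,285.2,160,.08)
for n in('top','side'):
    p,d=arm.camera(n); np.savez(f'pics/{n}5.npz',p=p,d=d)
p,d=load('side',5);C=cloud('side',d); m=mask(p,(4,130,60),(18,255,255),(280,180,420,300))
P=C[(m>0)&(d>0)]; k=P[:,0]<600; print('plate',P[k].mean(0) if k.any() else 0,k.sum(),'lid',np.median(P[P[:,0]>630],0),(P[:,0]>630).sum())
cv2.imwrite('pics/g.png',cv2.resize(p[150:310,230:430],None,fx=4,fy=3.7,interpolation=2)[...,::-1])
E
```

```text
t: 15.25
eef_pos: [481.0, -3.1, 191.5]
ee_rot: [3.141, -0.014, 0.003]
ft_force: [0.5, -0.2, -0.6]
finger_gap: -0.4
finger_force: 0.0
pos [481.   -3.1 191.5] t 15.25 yaw -0.009 z-axis [ 0.002 -0.    -1.   ]  -> shift [  -5.6 -288.2   31.4] turn -0.089
plate [568.88327058 -55.00570219  67.10495514] 153 lid [674.09562101 -52.04146114  77.15372585] 156
```

View pics/g.png

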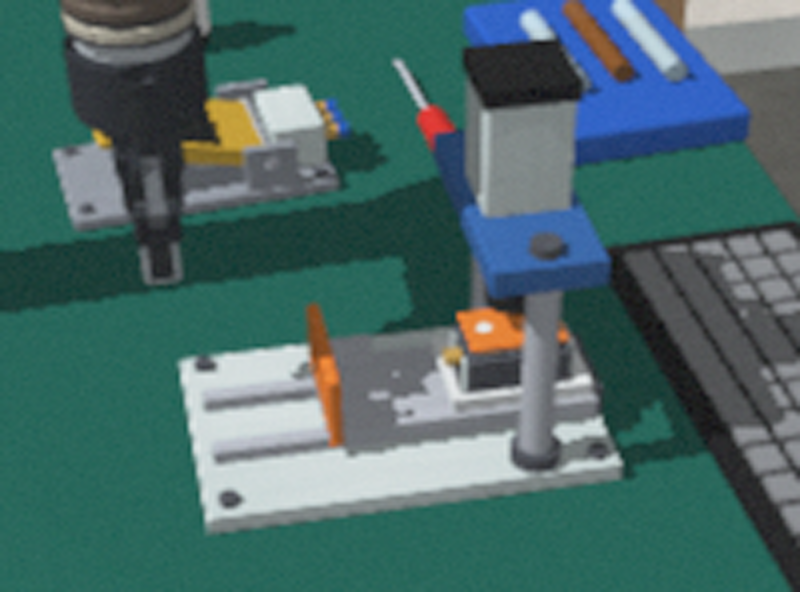

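The slide is home: the push plate is at (325,380), and the housing is upright under the ram at (510,345). Next is the pedal.

Scaled: 31 mm is 3.1, 15 mm is 1.5, -0.09 rad is -0.36.

```bash
echo '[{"ty":-2}, {"ty":-5}, {"tx":-0.1, "ty":-9}, {"tx":-0.2, "ty":-13}, {"tx":-0.3, "ty":-17, "tz":0.5, "spin":-0.12}, {"tx":-0.4, "ty":-21, "tz":1, "spin":-0.24}, {"tx":-0.5, "ty":-24.5, "tz":1.5, "spin":-0.36}, {"tx":-0.56, "ty":-27, "tz":2.2, "spin":-0.36}, {"tx":-0.56, "ty":-28.3, "tz":2.8, "spin":-0.36}, {"tx":-0.56, "ty":-28.8, "tz":3.1, "spin":-0.36}, {"tx":-0.56, "ty":-28.8, "tz":3.1, "spin":-0.36}, {"tx":-0.56, "ty":-28.8, "tz":3.1, "spin":-0.36}]' | python3 drive.py; python3 -c "
from h import *
delta(478,285.2,145,.08)"
```

```text
t: 16.55
eef_pos: [478.0, 283.6, 160.1]
ee_rot: [3.138, 0.124, -0.001]
ft_force: [0.8, 0.1, -0.9]
finger_gap: 0.1
finger_force: 0.0
pos [478.  283.6 160.1] t 16.55 yaw 0.079 z-axis [-0.001 -0.001 -1.   ]  -> shift [ 0.2 -1.6 15.1] turn -0.001
```

```bash
echo '[{"ty":-0.15, "tz":0.8}, {"ty":-0.15, "tz":1.4}, {"ty":-0.15, "tz":1.8}, {"ty":-0.15, "tz":2.2}, {"ty":-0.15, "tz":2.4}, {"ty":-0.15, "tz":2.4}]' | python3 drive.py; echo '[{"tx":-0.05, "tz":0.3}, {"tx":-0.1, "tz":0.6}, {"tx":-0.15, "tz":0.9}, {"tx":-0.2, "tz":1.2}, {"tx":-0.2, "tz":1.2}]' | python3 drive.py
```

```text
t: 17.15
eef_pos: [476.9, 285.8, 136.4]
ee_rot: [3.138, 0.125, -0.005]
ft_force: [-3.6, -1.2, 6.5]
finger_gap: -0.2
finger_force: 3.1
t: 17.65
eef_pos: [474.9, 285.7, 124.5]
ee_rot: [3.138, 0.125, -0.004]
ft_force: [-3.2, -2.2, 7.9]
finger_gap: 0.1
finger_force: 3.7
```

```bash
echo '[{"tx":-0.05, "tz":0.2}, {"tx":-0.1, "tz":0.4}, {"tx":-0.15, "tz":0.6}, {"tx":-0.18, "tz":0.8}, {"tx":-0.2, "tz":0.95}, {"tx":-0.2, "tz":0.95}]' | python3 drive.py; echo '[{"tz":0.1}, {"tz":0.2}, {"tz":0.2}]' | python3 drive.py
```

```text
t: 18.25
eef_pos: [473.7, 285.6, 116.2]
ee_rot: [3.138, 0.125, -0.002]
ft_force: [-3.5, -1.6, 10.2]
finger_gap: 0.0
finger_force: 5.1
t: 18.55
eef_pos: [473.6, 285.6, 114.7]
ee_rot: [3.138, 0.125, -0.003]
ft_force: [-6.0, -3.3, 15.8]
finger_gap: 0.1
finger_force: 7.6
```

Scaled: 2 mm is 0.2, 1 mm is 0.1.

```bash
echo '[{"tz":0.1}, {"tz":0.2}, {"tz":0.2}]' | python3 drive.py; echo '[{"tz":0.1}, {"tz":0.15}, {"tz":0.15}]' | python3 drive.py
```

```text
t: 18.85
eef_pos: [473.7, 285.7, 114.4]
ee_rot: [3.138, 0.125, -0.004]
ft_force: [-8.6, -4.0, 25.3]
finger_gap: -0.2
finger_force: 12.7
t: 19.15
eef_pos: [473.8, 285.8, 114.2]
ee_rot: [3.137, 0.126, -0.004]
ft_force: [-10.9, -7.0, 33.3]
finger_gap: 0.1
finger_force: 16.8
```

The manual's scale: shifts go in cm and turns go in units of 0.25 rad. Converting my numbers, -0.5 mm is -0.05.

```bash
echo '[{"tz":-0.05}, {"tz":-0.05}, {"tz":-0.05}, {"tz":-0.05}, {"tz":-0.05}, {"tz":-0.05}, {"tz":-0.05}, {"tz":-0.05}, {"tz":-0.05}, {"tz":-0.05}, {"tz":-0.05}, {"tz":-0.05}]' | python3 drive.py; echo '[{}, {}, {}, {}, {}, {}, {}, {}, {}, {}, {}, {}]' | python3 drive.py; echo '[{"tz":-0.3}, {"tz":-0.7}, {"tx":0.1, "tz":-1.2}, {"tx":0.2, "tz":-1.7}, {"tx":0.3, "tz":-2.2}, {"tx":0.4, "tz":-2.7}, {"tx":0.4, "tz":-3.3}, {"tx":0.4, "tz":-4.5}, {"tx":0.4, "tz":-6.5}, {"tx":0.4, "tz":-9}, {"tx":0.4, "tz":-11}, {"tx":0.4, "tz":-11}]' | python3 drive.py;echo '[{"ty":3, "tz":-0.5}, {"ty":7, "tz":-1}, {"tx":-2, "ty":10.5, "tz":-1}, {"tx":-5, "ty":13, "tz":-1}, {"tx":-9, "ty":14, "tz":-1}, {"tx":-11, "ty":14, "tz":-1}, {"tx":-11, "ty":14, "tz":-1}, {"tx":-11, "ty":14, "tz":-1}]' | python3 drive.py; python3 - <<'E'
from m import *
for n in('top','side'):
    p,d=arm.camera(n); np.savez(f'pics/{n}6.npz',p=p,d=d)
p,d=load('side',6);C=cloud('side',d); m=mask(p,(4,130,60),(18,255,255),(280,180,420,300))
P=C[(m>0)&(d>0)]; L=P[(P[:,0]>630)&(P[:,2]>55)]; print('lid',np.median(L,0),len(L),'plate',P[P[:,0]<600].mean(0))
t=load('top',6);Ct=cloud('top',t[1]); g=cv2.inRange(t[0],(0,0,0),(45,45,45));q=np.zeros_like(g);q[268:304,211:242]=g[268:304,211:242]
Q=Ct[(q>0)&(Ct[...,2]>30)]; print('tread',Q.mean(0),len(Q)); print(arm.get_state()['ft_force'])
cv2.imwrite('pics/h.png',p[...,::-1])
E
```

```text
t: 20.35
eef_pos: [473.7, 285.7, 114.3]
ee_rot: [3.138, 0.126, -0.004]
ft_force: [-10.8, -5.8, 30.9]
finger_gap: 0.1
finger_force: 15.3
t: 21.55
eef_pos: [473.8, 285.8, 114.3]
ee_rot: [3.138, 0.126, -0.004]
ft_force: [-11.0, -5.3, 30.9]
finger_gap: 0.4
finger_force: 15.3
t: 22.75
eef_pos: [479.5, 287.2, 223.1]
ee_rot: [-3.136, -0.125, -0.009]
ft_force: [-0.3, 0.5, 0.7]
finger_gap: 0.5
finger_force: 0.0
t: 23.55
eef_pos: [379.2, 138.0, 229.4]
ee_rot: [-3.139, -0.126, -0.001]
ft_force: [0.5, 0.2, 0.4]
finger_gap: 0.1
finger_force: 0.0
lid [675.08857099 -50.81974518  72.02612422] 161 plate [569.63250992 -46.63552365  63.51909061]
tread [496.40653666 284.89934851  72.94004058] 651
[-0.68731623 -0.02690492 -0.22501103]
```

View pics/h.png

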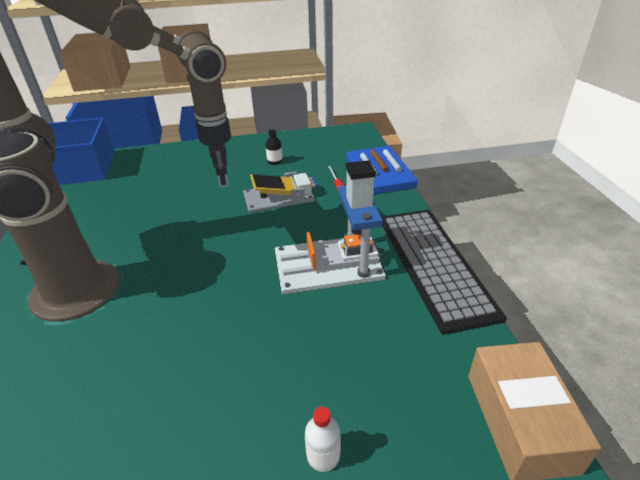

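The lid top dropped from 77.2 to 72.0 mm, which is the full 5 mm. The pedal is back up at (272,185), the housing is under the ram at (352,243), and the bottles are untouched.

```bash
python3 -c "
from rig import arm
print(arm.hand_in())"
```

```text
the job is handed in; nothing more can be done
None
```

The job is handed in at about 24 s: the housing is in the nest under the ram, the press has seated the lid (its top dropped the full 5 mm), the pedal was held on its stop for over 2 s and is back up, and neither the bottles nor the screwdriver were touched.

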